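# Pack out and hold a lamp housing in its drilling fixture

## Robot

A 7-joint arm with a two-finger parallel gripper is mounted at the origin on the work surface. World frame = base frame: x ahead of the robot, y to its left, z up, the work surface at z = 0. Lengths are in m, angles in rad, forces in N, time in s.
With the tool pointing down it reaches from about 0.4 to 0.925 m from the base axis. Payload 5.6 kg.
Tool frame: the origin (TCP) lies midway between the tips of the shut fingers; the grasp point (between the pads) lies 19 mm behind it (arm.pinch_z is the distance from the TCP to the grasp point, in m); z points along the fingers, y is the direction in which the jaws open and shut (so a half turn about z gives the same grasp; the last joint's range is limited). The gripper opens to 85 mm and grips with 20 to 120 N. Pads are 22 mm wide; open, the fingers measure 114 mm over their backs; the gripper's body (76 mm by 85 mm) begins 54 mm behind the grasp point. The pads swing forward as they close: fully open they stand 13 mm farther back than shut.
Start: joints at [1.305, 0.468, -0.012, 1.603, 0.006, 1.071, -0.056], TCP at [0.144, -0.634, 0.231] pointing down, gripper open.
Joint ranges: [-2.53, 2.53], [-0.31, 2.02], [-1.57, 1.55], [0.28, 2.44], [-1.29, 4.43], [0.15, 1.84], [-2.92, 2.92]. Speed limits (rad/s): [2.57, 2.57, 3.14, 3.14, 3.14, 3.14, 3.14].

## Interface

Orientations are given as a 3x3 rotation matrix whose columns are the frame's x, y, z axes.
In Python, from rig import arm, cams gives the robot as it stands. The module is installed in compiled form; this text tells all that it offers.
- The arm moves only by the tool send_rows, never from a script. Its arguments are lists of equal length, an entry for each row: "offset": the shift along the world's x, y, z in mm, a list of three; "yaw": the turn about the world's z in degrees; "jaw": the opening, from 0 (shut) to 1 (fully open). In form: {"offset": [[x, y, z], ...], "yaw": [yaw, ...], "jaw": [jaw, ...]}. A call has 1 to 5 rows; each row shifts and turns the pose as measured when the row begins; what a row does not reach is not made up. A row lasts 1/10 s, in which the tool goes at most 50 mm and 8.59 degrees, less where a joint would pass 70% of its speed; a pose out of reach is approached as far as the arm can. A call with a gripper value outside its range is refused whole. The fingers move at their own pace and stop on an object; "grip_force" is the grip in N (left out, the last holds). Time passes only in rows, so rows that do not move let the fingers close. It gives the time, the measured TCP pose, the force and the opening at its end, in the units of the state.
- arm.get_obs(): the state, without advancing time (a new reading comes with each control period).
- cams.snapshot(name): name is "scene" or "top"; returns the picture (480x640x3 uint8, red, green, blue); there is no depth.
- cams.camera_params(name): a dict with "mtx" (3x3 intrinsics, pixels), "k1" (the pictures are not rectified: a ray, as slopes to the right and down, at radius r is drawn at 1 + k1 r^2 times it, then the intrinsics apply), "position" and "attitude" of the camera in the world. Camera axes: x right, y down, z forward; pixel columns grow to the right and rows downward; lengths in m; the calibration is good to about 2 mm. A picture is of the moment at which its call begins. camera_params takes no time and is no camera call.
- arm.close_job(): hands the job in, once; it reports no verdict.
The state is a dict: "t": time; "joint_positions": joint angles; "qvel": joint speeds; "effort": joint torques, N m; "ee_pos": TCP position; "tool_rot": TCP orientation; "contact_force": force on the tool from outside, world axes, zero at the start; "ft_torque": the same for the moment, N m; "gripper_width": finger opening in m.
Only numpy, scipy, OpenCV 4.12 (cv2) and the standard library are available. Lean on these libraries where they do the work, as an engineer would, in place of code of your own. Each camera call takes 0.05 s, during which the arm holds its last target.

## Task

A cast lamp housing lies loose in the drilling fixture: stand the 14 mm spacer block on the fixture's base, lengthwise and wholly inside the gap between the housing's flange and an end stop, at the one end where that gap is already wide enough, and let go of it; do not force it in at the narrow end. Then, keeping the housing down on the base, slide it along until flange, spacer and that stop are snug together with no play, and up against the back fence until the flange lies flush along it. Finish still holding the housing pressed firmly against the fence, ready for someone to close the clamps, and leave everything else on the bench where it is.

Things in the scene. Friction and masses are not known exactly. Their poses are not given: they have to be found in the camera images.
- fixture: Drilling fixture, fixed to the bench. Aluminium base plate 15 mm thick (top 15 mm above the bench). Origin at bench level; +x points at the fence, y runs along it. Base spans x -60 to +110, y -140 to +140 mm. End stops sit near y = -95 and +95 mm, the housing between them. Behind the fence, from x = +62 mm, at y = -45 and +45 mm, two open toggle clamps stand up to 105 mm above the bench.
- fence: The fixture's steel back fence: straight bar 15 mm thick, 280 mm long, 20 mm high fixed on the base (top 35 mm above the bench). Origin: foot of the middle of its flat front face, at fixture x = +40 mm, 15 mm above the bench; axes as the fixture's, so the housing is pushed along +x against it.
- short_stop: The narrow one of the two fixed steel end stops: 70 mm (x) x 22 mm (y) x 22 mm high, on the fixture's base against the fence, top 37 mm above the bench. Origin: centre of its underside; axes parallel to the fixture's. It may be at the +y or the -y end. The gap between it and the flange starts about 18 to 27 mm wide.
- long_stop: The wide one of the two fixed steel end stops: block 70 mm (x) x 54 mm (y) x 22 mm high, at the other end of the fixture. Origin: centre of its underside; axes parallel to the fixture's. The gap between it and the flange starts about 5 to 11 mm, too narrow for the spacer.
- housing: The lamp housing, loose on the fixture's base, about 0.35 kg, aluminium. Flange 70 (x) x 120 (y) x 10 mm; on its centre an upright square socket body 42 x 42 mm, open on top, top 65 mm above the bench. Origin: centre of the flange's underside, 15 mm above the bench. Axes as the fixture's but turned up to 3.5 degrees; starts 7 to 14 mm off the fence. Flush, its origin is at fixture x = +5 mm.
- spacer: The spacer: plain ground steel block, 14 mm thick (y), 50 mm long (x), 48 mm high (z), about 0.26 kg, standing on the bench beside the fixture. Origin: centre of its underside. It goes into the gap with its y axis along the fixture's y (either way round). Of the two 50 mm long blocks it is the thinner.
- thick_block: Bystander: steel block 50 x 30 x 48 mm, too thick for either gap; origin at the centre of its underside.
- long_bar: Bystander: steel bar 110 x 12 mm, 20 mm high, on the bench; origin at the centre of its underside.
- tape_measure: Bystander: yellow tape measure 66 x 32 mm, 65 mm high; origin at the centre of its underside.
- lamp: Bystander: finned aluminium lamp barrel standing upright, 34 mm diameter, 67 mm high; origin at the centre of its underside.
- screwdriver: Bystander: screwdriver lying on the bench at the right; origin below its middle.
- oil_bottle: Bystander: white bottle 48 mm diameter, 110 mm high; origin at the centre of its underside.
- spare_housing: Bystander: a second lamp housing like the one in the fixture, lying on the bench to one side; origin at the centre of its flange's underside.

How it is judged:
On the way:
1. the spacer stands in the wide gap between flange and short stop, on the base, let go of (((y of housing in the frame of short_stop between 0.084 and 0.11 m and y of spacer in the frame of short_stop between 0.016 and 0.032 m) or (y of housing in the frame of short_stop between -0.11 and -0.084 m and y of spacer in the frame of short_stop between -0.032 and -0.016 m)) and x of spacer in the frame of short_stop between -0.014 and 0.014 m and z of spacer in the frame of fixture below 0.018 m and angle between spacer's own z axis and vertical below 0.1 rad and contact force between the fingers and spacer below 0.3 N), for 0.2 s.
At the end, for the whole second after the job is handed in: Gripper still holds the housing (over 4 N) against the fence (over 3 N): flange flat on the base, within 1.5 mm of the fence, parallel within 0.02 rad; spacer released, upright on the base between flange and short stop, centre within 14 mm of the stop's middle, at most 2 mm play in all (((y of housing in the frame of short_stop between 0.0835 and 0.087 m and y of spacer in the frame of short_stop between 0.0165 and 0.0205 m) or (y of housing in the frame of short_stop between -0.087 and -0.0835 m and y of spacer in the frame of short_stop between -0.0205 and -0.0165 m)) and x of spacer in the frame of short_stop between -0.014 and 0.014 m and z of spacer in the frame of fixture below 0.018 m and angle between spacer's own z axis and vertical below 0.1 rad and contact force between the fingers and spacer below 0.3 N and angle between the y axis of spacer and the y axis of fixture, either way round below 0.08 rad and x of housing in the frame of fixture above 0.0035 m and angle between the y axis of housing and the y axis of fixture, either way round below 0.02 rad and z of housing in the frame of fixture below 0.017 m and angle between housing's own z axis and vertical below 0.03 rad and contact force between housing and fence above 3 N and contact force between the fingers and housing above 4 N and linear speed of housing below 0.01 m/s); the arm keeps its last pose, push and grip.
It fails at once if the spacer is forced against the long stop at the narrow end (contact force between spacer and long_stop above 5 N).
It fails at once if the housing is lifted more than 12 mm off the fixture's base (z of housing in the frame of fixture above 0.027 m).
It fails at once if a bystander (thick block, long bar, tape measure, lamp, screwdriver, bottle, spare housing) is moved more than 15 mm (distance of any of thick_block, long_bar, tape_measure, lamp, screwdriver, oil_bottle, spare_housing from where it was at the start of the episode above 0.015 m).
It also fails if it takes over 58 s, if anything falls off the work surface, if the arm or the gripper's body presses on something with over 40 N, if the wrist force passes 120 N, or if a joint passes its speed limit or range.

## Working session

There is one attempt and no reset: what is moved stays moved. The work goes in short steps, Python scripts to look and compute and a tool call to move; the robot and the scene stay as the last step left them, time stands still between calls to the robot, and variables do not carry over. Pictures are saved under pics/ and viewed, and the job is handed in when it is done.

Besides the shell and the picture viewer there is one more tool, called after ">>>" as name(argument=value, ...) on one line, values as JSON. send_rows: Moves the arm, as the interface text tells. Its arguments: {"type":"object","properties":{"offset":{"type":"array","items":{"type":"array","items":{"type":"number"}}},"yaw":{"type":"array","items":{"type":"number"}},"jaw":{"type":"array","items":{"type":"number"}},"grip_force":{"type":"number"}},"required":["offset","yaw","jaw"]}

```bash
mkdir -p pics; python3 - <<'E'
from rig import arm,cams
import cv2
for n in ("scene","top"):
    im=cams.snapshot(n); cv2.imwrite(f"pics/{n}0.png",im[:,:,::-1]); p=cams.camera_params(n); print(n,p)
o=arm.get_obs(); print({k:o[k] for k in("t","ee_pos","tool_rot","contact_force","gripper_width")},arm.pinch_z)
E
```

```text
scene {'mtx': array([[465.89121942,   0.        , 322.98613383],
       [  0.        , 465.89121942, 241.4323649 ],
       [  0.        ,   0.        ,   1.        ]]), 'k1': 0.01307246129655989, 'position': array([ 1.50365129, -0.09347745,  0.84535869]), 'attitude': array([[ 0.14169302,  0.62931717, -0.76412237],
       [ 0.98976126, -0.1034748 ,  0.09831382],
       [-0.01719683, -0.7702291 , -0.63753541]])}
top {'mtx': array([[465.35845084,   0.        , 315.93135897],
       [  0.        , 465.35845084, 241.09946406],
       [  0.        ,   0.        ,   1.        ]]), 'k1': 0.02862704296533816, 'position': array([0.43927335, 0.01437106, 1.02411133]), 'attitude': array([[ 0.00399357, -0.99664104,  0.08179659],
       [-0.99986449, -0.00528602, -0.01559031],
       [ 0.01597032, -0.08172324, -0.9965271 ]])}
{'t': 0.1, 'ee_pos': array([ 0.14346204, -0.63344138,  0.23042359]), 'tool_rot': array([[ 9.75297010e-01,  2.20897151e-01, -4.38079341e-04],
       [ 2.20897570e-01, -9.75295757e-01,  1.56520366e-03],
       [-8.15078926e-05, -1.62330911e-03, -9.99998679e-01]]), 'contact_force': array([-0.87685721, -1.04576915, -0.11083849]), 'gripper_width': 0.08531847106312904} 0.0187
```

View pics/scene0.png

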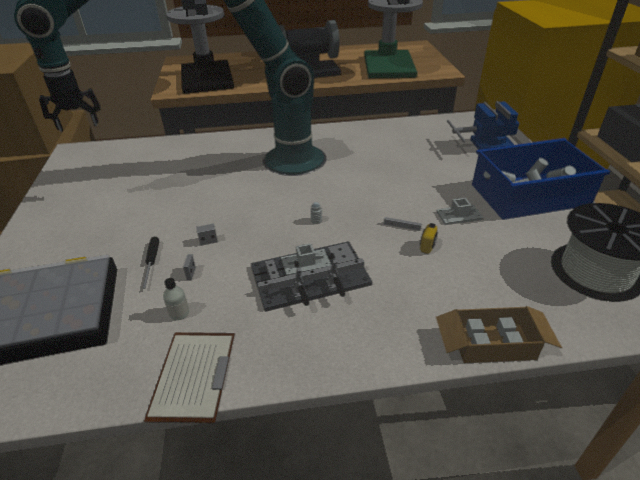

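View pics/top0.png

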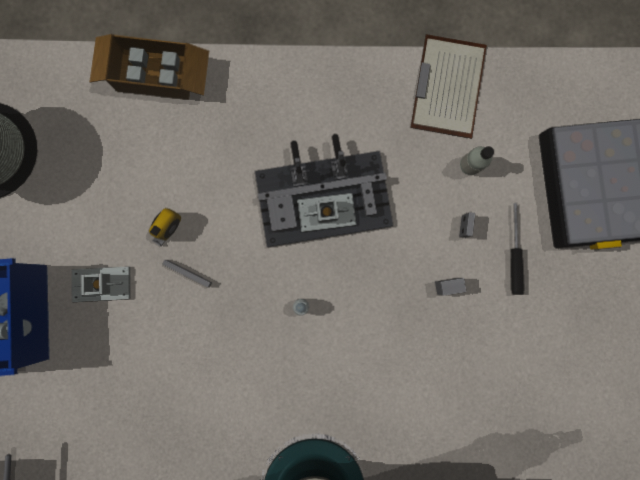

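Top view: the fixture is near (325,200), the long stop on its left at (282,210) and the short stop on its right at (370,198). Two blocks are at (467,225) and (452,287). I'll zoom in to measure.

```bash
python3 - <<'E'
import cv2
im=cv2.imread("pics/top0.png")
cv2.imwrite("pics/topA.png",cv2.resize(im[130:255,245:405],None,fx=5,fy=4.8,interpolation=cv2.INTER_CUBIC)[:600])
cv2.imwrite("pics/topB.png",cv2.resize(im[200:310,425:530],None,fx=5,fy=5,interpolation=cv2.INTER_CUBIC))
im=cv2.imread("pics/scene0.png")
cv2.imwrite("pics/scA.png",cv2.resize(im[230:315,240:380],None,fx=5,fy=5,interpolation=cv2.INTER_CUBIC))
cv2.imwrite("pics/scB.png",cv2.resize(im[215:325,135:235],None,fx=5,fy=5,interpolation=cv2.INTER_CUBIC))
E
```

```text
(no output)
```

View pics/topA.png

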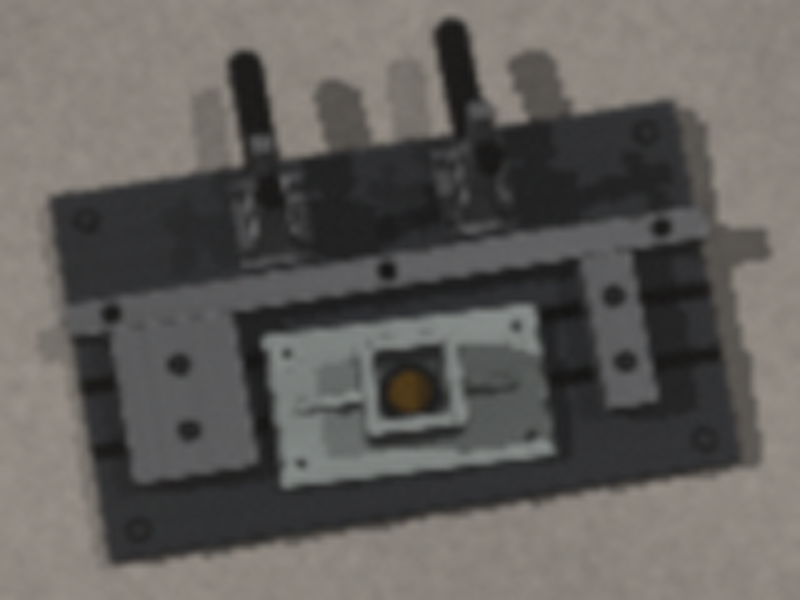

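View pics/topB.png

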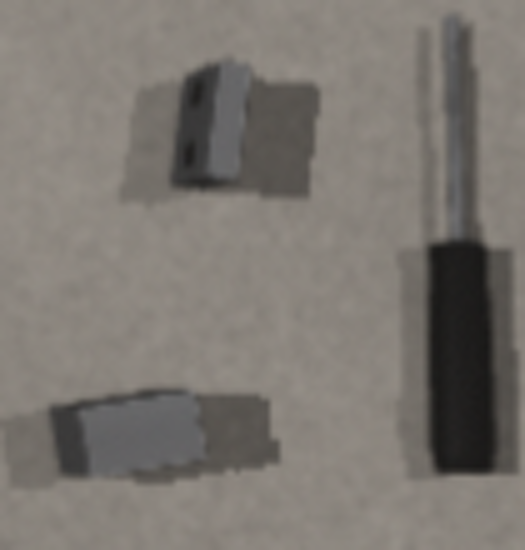

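View pics/scA.png

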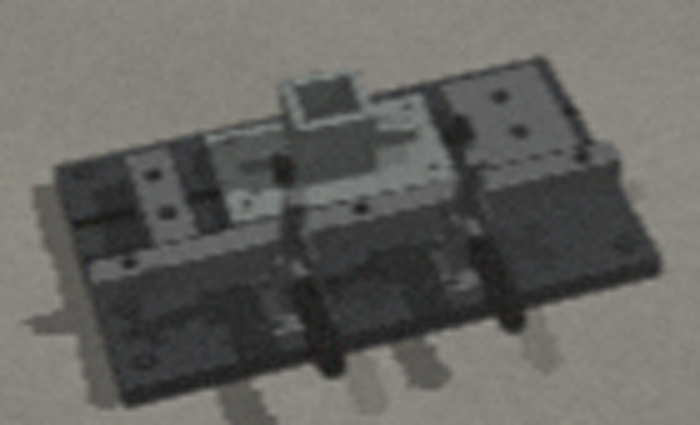

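View pics/scB.png

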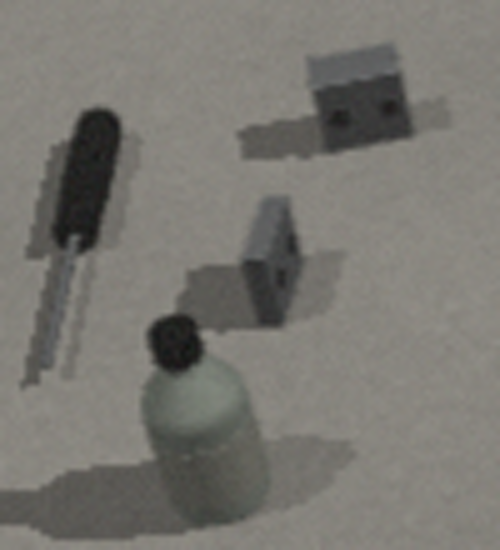

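```bash
cat > h.py <<'E'
import numpy as np, cv2
from rig import arm,cams
from scipy.optimize import least_squares
P={n:cams.camera_params(n) for n in("scene","top")}
def proj(n,X):
    p=P[n]; c=(np.atleast_2d(X)-p["position"])@p["attitude"]; s=c[:,:2]/c[:,2:]
    s=s*(1+p["k1"]*(s**2).sum(1,keepdims=True)); return s@np.diag(np.diag(p["mtx"])[:2])+p["mtx"][:2,2]
def R(t): return np.array([[np.cos(t),-np.sin(t)],[np.sin(t),np.cos(t)]])
def world(q,L): L=np.atleast_2d(np.array(L,float)); return np.c_[L[:,:2]@R(q[2]).T+q[:2],L[:,2]]
def fit(obs,q0):  # obs: list (cam, local xyz, pix)
    f=lambda q: np.concatenate([(proj(n,world(q,l))[0]-px) for n,l,px in obs])
    r=least_squares(f,q0,loss="soft_l1"); return r.x,f(r.x).reshape(-1,2)
A=lambda u,v:(245+u/5-.4,130+v/4.8-.4)   # topA
B=lambda u,v:(425+u/5-.4,200+v/5-.4)
SA=lambda u,v:(240+u/5-.4,230+v/5-.4)
SB=lambda u,v:(135+u/5-.4,215+v/5-.4)
def wire(im,n,q,boxes,off,s,col=(0,255,0)):
    for (x0,x1,y0,y1,z0,z1) in boxes:
        c=[(x,y,z) for x in(x0,x1) for y in(y0,y1) for z in(z0,z1)]
        p=(proj(n,world(q,c))-off+.5)*s-.5
        for i in range(8):
            for b in(1,2,4):
                if not i&b: cv2.line(im,tuple(int(round(v)) for v in p[i]),tuple(int(round(v)) for v in p[i|b]),col,1,cv2.LINE_AA)
E
cat > m.py <<'E'
from h import *
fx,r=fit([("top",(.110,.140,.015),A(52,198)),("top",(.110,-.140,.015),A(672,102)),("top",(-.06,-.14,.015),A(740,462)),("top",(-.06,.14,.015),A(112,560)),
 ("scene",(-.06,-.14,.015),SA(57,165)),("scene",(-.06,.14,.015),SA(543,58)),("scene",(.11,.14,.015),SA(660,265)),
 ("top",(.04,-.14,.035),A(708,240)),("top",(.055,-.14,.035),A(703,208))],(.53,0,.16))
print("fix",fx,np.degrees(fx[2]));print(r.round(1).tolist())
h=.005
ho,r=fit([("top",(.035,.06,.025),A(264,337)),("top",(.035,-.06,.025),A(537,305)),("top",(-.035,-.06,.025),A(555,457)),("top",(-.035,.06,.025),A(283,488)),
 ("top",(.021,.021,.065),A(363,345)),("top",(.021,-.021,.065),A(460,338)),("top",(-.021,-.021,.065),A(465,427)),("top",(-.021,.021,.065),A(371,439))],(.52,0,.13))
print("hou",ho,np.degrees(ho[2]));print(r.round(1).tolist())
sp,r=fit([("top",(.025,.007,.048),B(222,58)),("top",(.025,-.007,.048),B(253,68)),("top",(-.025,-.007,.048),B(240,183)),("top",(-.025,.007,.048),B(208,185)),
 ("scene",(.025,-.007,.048),SB(243,260)),("scene",(.025,.007,.048),SB(275,265)),("scene",(-.025,-.007,.048),SB(263,197)),("scene",(-.025,.007,.048),SB(290,197)),("scene",(.025,.007,0),SB(280,323))],(.47,-.3,-.1))
print("spa",sp,np.degrees(sp[2]));print(r.round(1).tolist())
d=R(-fx[2])@(ho[:2]-fx[:2]); print("hous in fix mm",d*1e3,np.degrees(ho[2]-fx[2]))
ss,r=fit([("top",(.035,.011,.037),A(583,262)),("top",(.035,-.011,.037),A(630,250)),("top",(-.035,-.011,.037),A(657,402)),("top",(-.035,.011,.037),A(607,408))],(.5,-.1,.16))
print("short",ss,r.round(1).tolist(),R(-fx[2])@(ss[:2]-fx[:2])*1e3)
T=cv2.imread("pics/top0.png"); S=cv2.imread("pics/scene0.png")
def crop(I,x0,x1,y0,y1,s): return cv2.resize(I[y0:y1,x0:x1],None,fx=s,fy=s,interpolation=cv2.INTER_CUBIC)
out=[]
for n,I,b1,b2 in(("top",T,(245,405,130,250),(430,500,195,255)),("scene",S,(240,380,230,315),(160,220,245,295))):
    im=crop(I,*b1,5); wire(im,n,fx,[(-.06,.11,-.14,.14,.0,.015),(.04,.055,-.14,.14,.015,.035)],(b1[0],b1[2]),5)
    y=-.095; 
    wire(im,n,ho,[(-.035,.035,-.06,.06,.015,.025),(-.021,.021,-.021,.021,.025,.065)],(b1[0],b1[2]),5,(0,0,255))
    wire(im,n,(ss[0],ss[1],fx[2]),[(-.035,.035,-.011,.011,.015,.037)],(b1[0],b1[2]),5,(255,255,0))
    cv2.imwrite(f"pics/ovA_{n}.png",im)
    im=crop(I,*b2,8); wire(im,n,sp,[(-.025,.025,-.007,.007,0,.048)],(b2[0],b2[2]),8); cv2.imwrite(f"pics/ovB_{n}.png",im)
E
python3 m.py
```

```text
fix [ 0.59250886 -0.02146375  0.16557032] 9.486480512356332
[[-0.8, -0.8], [0.6, -0.4], [0.2, 0.0], [-0.9, 0.0], [-1.0, -2.0], [0.3, -2.0], [-0.1, -3.2], [0.3, -0.2], [0.1, -0.3]]
hou [ 0.58340596 -0.02436778  0.12074641] 6.918259676528651
[[-0.1, -0.0], [0.2, 0.4], [0.6, 0.6], [-0.2, 0.4], [-0.9, -0.4], [-0.3, -1.3], [1.1, 0.1], [-0.2, -0.1]]
spa [ 0.55881112 -0.32753392 -0.14156801] -8.11124923491265
[[-0.5, 0.1], [-0.2, -1.0], [-0.4, -0.7], [-0.6, -2.1], [-1.1, -1.7], [-2.0, -2.8], [-0.7, -2.0], [-0.7, -2.0], [0.7, -0.8]]
hous in fix mm [-9.45704198 -1.36401572] -2.56822083582768
short [ 0.61297413 -0.11345812  0.15916102] [[-0.4, -1.0], [0.2, 0.0], [0.2, 0.2], [0.0, 0.5]] [  5.02335595 -94.10928244]
```

View pics/ovA_top.png

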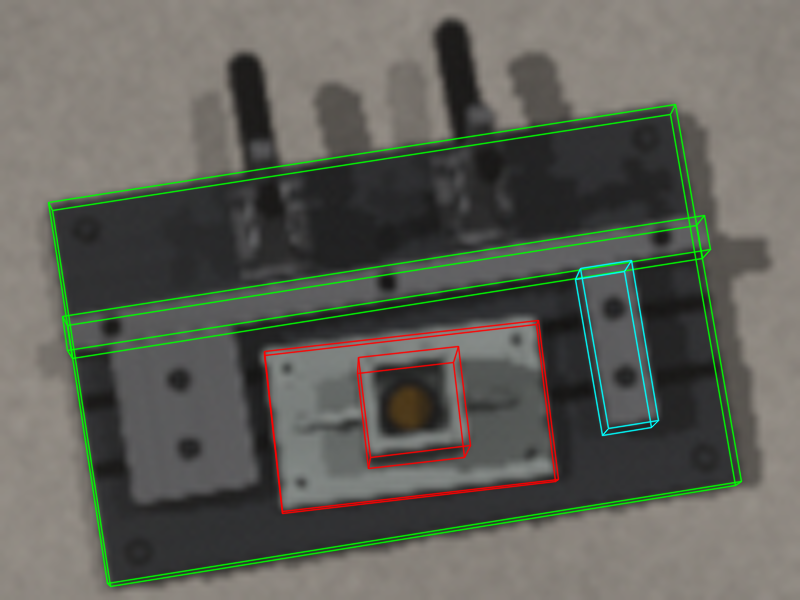

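View pics/ovA_scene.png

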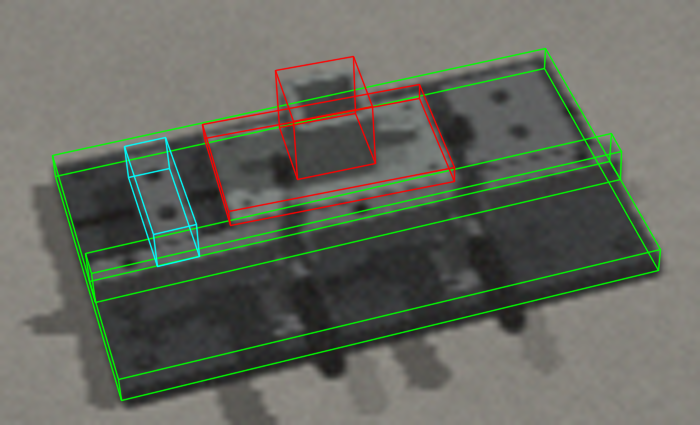

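View pics/ovB_top.png

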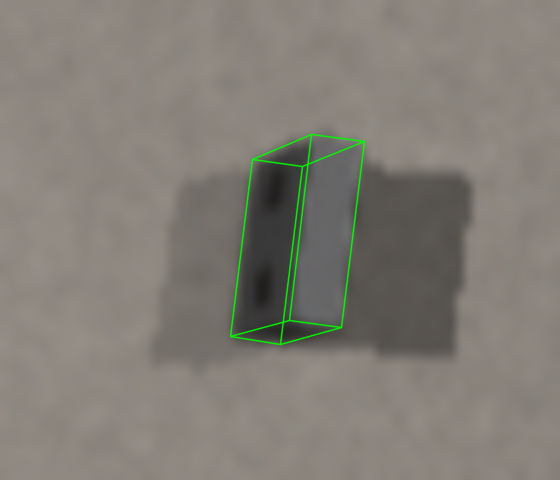

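View pics/ovB_scene.png

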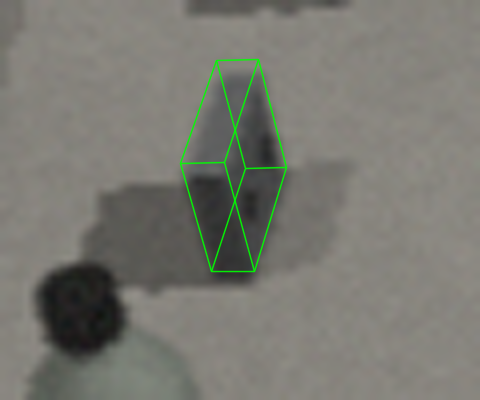

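```bash
cat > e.py <<'E'
from h import *
from scipy.optimize import minimize
from scipy.ndimage import map_coordinates
def rect(x0,x1,y0,y1,z): 
    c=[(x0,y0,z),(x1,y0,z),(x1,y1,z),(x0,y1,z)]; return [(c[i],c[(i+1)%4]) for i in range(4)]
def efit(gray,n,segs,q0,rng=(.006,.006,.05)):
    g=cv2.GaussianBlur(gray.astype(np.float32),(0,0),0.8)
    gx=cv2.Sobel(g,cv2.CV_32F,1,0)/8; gy=cv2.Sobel(g,cv2.CV_32F,0,1)/8
    t=np.linspace(.08,.92,40)[:,None]
    def cost(q):
        s=0;L=0
        for a,b in segs:
            a=np.array(a,float);b=np.array(b,float)
            p=proj(n,world(q,a+(b-a)*t)); d=p[-1]-p[0]; l=np.linalg.norm(d); nn=np.array([-d[1],d[0]])/l
            v=map_coordinates(gx,[p[:,1],p[:,0]],order=1)*nn[0]+map_coordinates(gy,[p[:,1],p[:,0]],order=1)*nn[1]
            s+=min(abs(v.mean()),25)*l; L+=l
        return -s/L
    best=None
    rs=np.random.RandomState(0)
    for k in range(25):
        st=np.array(q0)+(rs.uniform(-1,1,3)*rng if k else 0)
        r=minimize(cost,st,method="Nelder-Mead",options=dict(initial_simplex=np.array([st]+[st+np.eye(3)[i]*rng[i]*.4 for i in range(3)])))
        if best is None or r.fun<best.fun: best=r
    return best.x,best.fun
E
cat > m2.py <<'E'
from e import *
T=cv2.imread("pics/top0.png"); G=cv2.cvtColor(T,cv2.COLOR_BGR2GRAY)
q,c=efit(G,"top",rect(-.06,.11,-.14,.14,.015)+[((.04,-.14,.035),(.04,.14,.035)),((.055,-.14,.035),(.055,.14,.035))],(.5925,-.0215,.1656)); fx=q;print("fix",q.round(4),np.degrees(q[2]),c)
q,c=efit(G,"top",rect(-.035,.035,-.06,.06,.025)+rect(-.021,.021,-.021,.021,.065),(.5834,-.0244,.1207));ho=q;print("hou",q.round(4),np.degrees(q[2]),c)
q,c=efit(G,"top",rect(-.025,.025,-.007,.007,.048)+[((-.025,.007,0),(.025,.007,0))],(.557,-.3275,-.12),(.006,.006,.1));sp=q;print("spa",q.round(4),np.degrees(q[2]),c)
q,c=efit(G,"top",rect(-.035,.035,-.011,.011,.037),(.613,-.1135,.165));ss=q;print("sho",q.round(4),np.degrees(q[2]),c)
print("h in f",R(-fx[2])@(ho[:2]-fx[:2])*1e3,np.degrees(ho[2]-fx[2])); print("s in f",R(-fx[2])@(ss[:2]-fx[:2])*1e3)
def crop(I,x0,x1,y0,y1,s): return cv2.resize(I[y0:y1,x0:x1],None,fx=s,fy=s,interpolation=cv2.INTER_CUBIC)
b1=(245,405,130,250);b2=(430,500,195,255)
im=crop(T,*b1,5); wire(im,"top",fx,[(-.06,.11,-.14,.14,.015,.015),(.04,.055,-.14,.14,.035,.035)],(b1[0],b1[2]),5)
wire(im,"top",ho,[(-.035,.035,-.06,.06,.025,.025),(-.021,.021,-.021,.021,.065,.065)],(b1[0],b1[2]),5,(0,0,255))
wire(im,"top",ss,[(-.035,.035,-.011,.011,.037,.037)],(b1[0],b1[2]),5,(255,255,0)); cv2.imwrite("pics/e1.png",im)
im=crop(T,*b2,8); wire(im,"top",sp,[(-.025,.025,-.007,.007,0,.048)],(b2[0],b2[2]),8); cv2.imwrite("pics/e2.png",im)
E
python3 m2.py
```

```text
fix [ 0.5918 -0.0217  0.172 ] 9.854337103599827 -15.603396883198197
hou [ 0.5846 -0.0234  0.1292] 7.403236045739713 -20.143765620387533
spa [ 0.5589 -0.3276 -0.1531] -8.774415568415161 -11.750594207599809
sho [ 0.6145 -0.1131  0.1738] 9.9552722956954 -15.200626701227753
h in f [-7.29653359 -0.46998431] -2.4511010578601127
s in f [  6.76046647 -94.0180723 ]
```

View pics/e1.png

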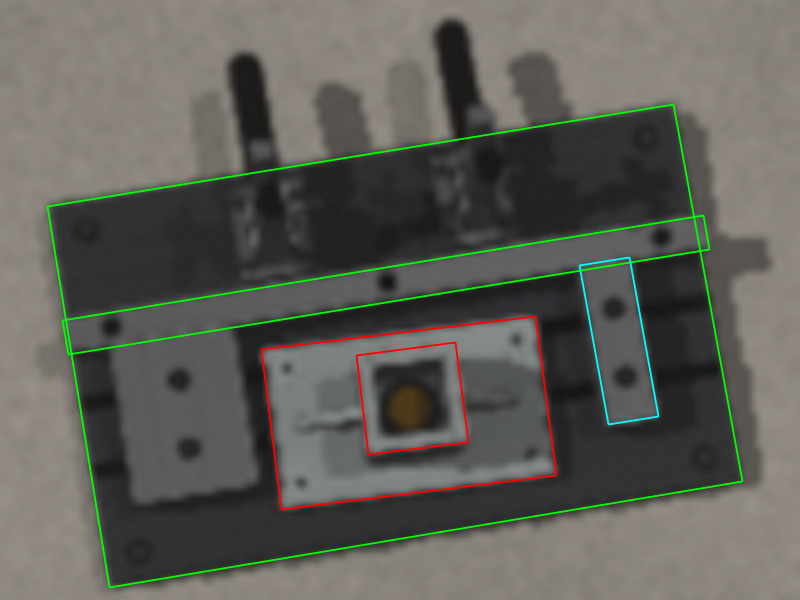

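View pics/e2.png

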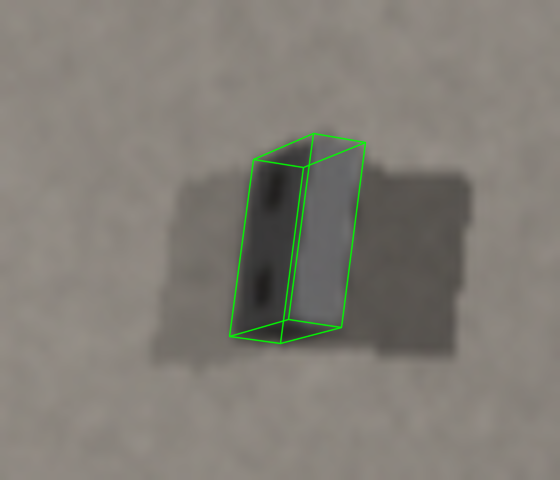

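>>> send_rows(offset=[[38, 28, 0], [38, 28, 0], [38, 28, 0], [38, 28, 0], [38, 28, 0]], yaw=[-4, -4, -4, -4, -4], jaw=[1, 1, 1, 1, 1])

```text
t: 0.6
ee_pos: [0.3279, -0.4925, 0.2275]
tool_rot: [[0.988, -0.157, -0.006], [-0.157, -0.988, 0.004], [-0.007, -0.003, -1.0]]
contact_force: [1.1, -0.6, -0.7]
gripper_width: 0.0856
```

>>> send_rows(offset=[[40, 28, 0], [40, 28, 0], [40, 28, 0], [40, 28, 0], [40, 28, 0]], yaw=[0, 0, 0, 0, 0], jaw=[1, 1, 1, 1, 1])

```text
t: 1.1
ee_pos: [0.5313, -0.3467, 0.2261]
tool_rot: [[0.987, -0.16, -0.009], [-0.16, -0.987, 0.005], [-0.01, -0.004, -1.0]]
contact_force: [0.3, -1.5, 0.9]
gripper_width: 0.0852
```

>>> send_rows(offset=[[30, 24, -10], [0, 0, -40], [0, 0, -40], [0, 0, -5], [0, 0, 0]], yaw=[0, 0, 0, 0, 0], jaw=[1, 1, 1, 1, 1])

```text
t: 1.6
ee_pos: [0.5707, -0.3108, 0.1283]
tool_rot: [[0.989, -0.145, -0.004], [-0.145, -0.989, 0.009], [-0.006, -0.009, -1.0]]
contact_force: [0.6, 0.2, 0.5]
gripper_width: 0.0853
```

```bash
python3 - <<'E'
from h import *
o=arm.get_obs(); print(o["t"],o["ee_pos"],o["contact_force"],np.degrees(np.arctan2(o["tool_rot"][1,0],o["tool_rot"][0,0])))
for n in("top","scene"):
    im=cams.snapshot(n)[:,:,::-1].copy(); cv2.imwrite(f"pics/{n}1.png",im)
E
python3 - <<'E'
import cv2
im=cv2.imread("pics/top1.png"); cv2.imwrite("pics/t1.png",cv2.resize(im[170:290,410:550],None,fx=5,fy=5,interpolation=cv2.INTER_CUBIC))
im=cv2.imread("pics/scene1.png"); cv2.imwrite("pics/s1.png",cv2.resize(im[170:310,130:270],None,fx=4,fy=4,interpolation=cv2.INTER_CUBIC))
E
```

```text
1.6 [ 0.57073859 -0.31077417  0.12833208] [0.57722257 0.1796575  0.49058585] -8.310664655543867
```

View pics/t1.png

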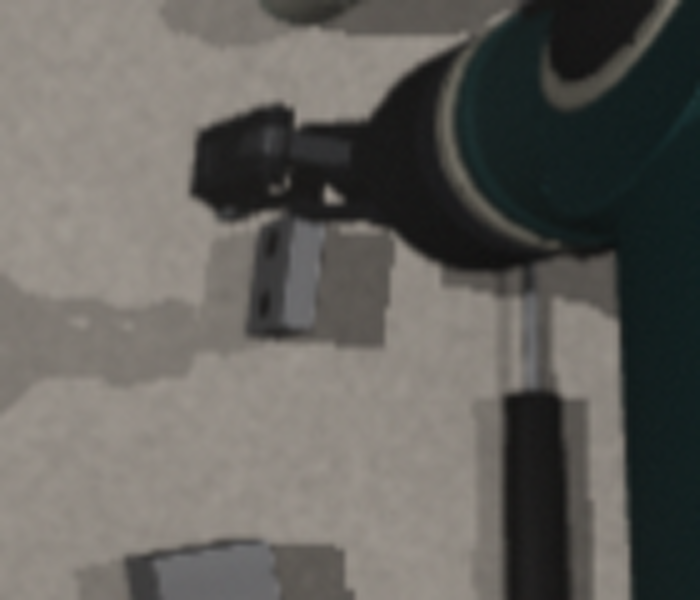

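View pics/s1.png

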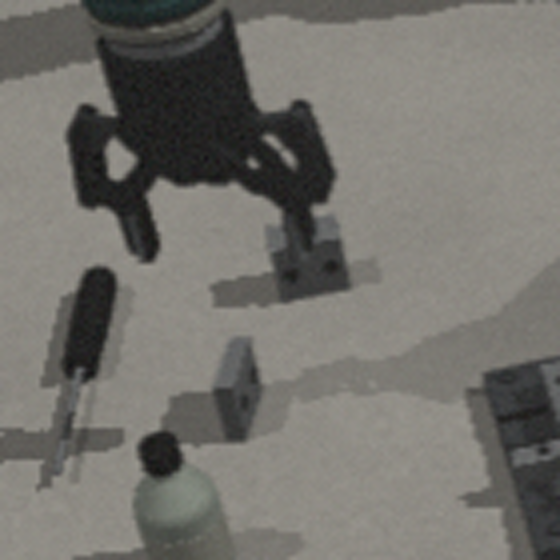

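```bash
python3 - <<'E'
from h import *
o=arm.get_obs(); Rm=o["tool_rot"];p=o["ee_pos"]
for n in("top","scene"):
    for w in(-.05,0,.05):
        X=p+Rm@np.array([0,w,-.013]); print(n,w,X.round(3),proj(n,X).round(1))
    print(proj(n,[0,0,0]),proj(n,[.5589,-.3276,.048]))
E
```

```text
top -0.05 [ 0.578 -0.262  0.143] [[453.1 207. ]]
top 0 [ 0.571 -0.311  0.143] [[479. 211.]]
top 0.05 [ 0.564 -0.361  0.142] [[504.9 214.9]]
[[314.14969008 489.52844431]] [[470.37810584 223.30849783]]
scene -0.05 [ 0.578 -0.262  0.143] [[205.9 231.6]]
scene 0 [ 0.571 -0.311  0.143] [[185.5 232. ]]
scene 0.05 [ 0.564 -0.361  0.142] [[165.1 232.3]]
[[293.87348098 157.71178596]] [[187.03735234 258.36479901]]
```

>>> send_rows(offset=[[-12, -17, 0], [0, 0, -25], [0, 0, -25], [0, 0, 0]], yaw=[-0.5, 0, 0, 0], jaw=[1, 1, 1, 1])

```text
t: 2.1
ee_pos: [0.5593, -0.3382, 0.0879]
tool_rot: [[0.987, -0.161, 0.009], [-0.161, -0.987, -0.002], [0.009, 0.0, -1.0]]
contact_force: [0.1, 0.9, 0.5]
gripper_width: 0.0856
```

>>> send_rows(offset=[[0, 8, 0], [0, 0, 0], [0, 0, 0]], yaw=[0.3, 0, 0], jaw=[1, 1, 1])

```text
t: 2.4
ee_pos: [0.5601, -0.3335, 0.0933]
tool_rot: [[0.987, -0.159, 0.015], [-0.159, -0.987, -0.006], [0.016, 0.004, -1.0]]
contact_force: [-0.2, 1.0, 0.2]
gripper_width: 0.0853
```

>>> send_rows(offset=[[0, 5, -20], [0, 0, -20], [0, 0, -18], [0, 0, 0]], yaw=[0, 0, 0, 0], jaw=[1, 1, 1, 1])

```text
t: 2.8
ee_pos: [0.5639, -0.3297, 0.0402]
tool_rot: [[0.987, -0.158, 0.024], [-0.158, -0.987, -0.011], [0.026, 0.007, -1.0]]
contact_force: [-1.0, 0.8, 0.5]
gripper_width: 0.0854
```

>>> send_rows(offset=[[-3, 2, -9], [0, 0, -3], [0, 0, 0]], yaw=[0, 0, 0], jaw=[1, 1, 1])

```text
t: 3.1
ee_pos: [0.5625, -0.3283, 0.0304]
tool_rot: [[0.987, -0.158, 0.028], [-0.157, -0.987, -0.013], [0.03, 0.008, -1.0]]
contact_force: [0.8, 0.2, -0.0]
gripper_width: 0.0852
```

>>> send_rows(offset=[[0, 0, -2], [0, 0, 0], [0, 0, 0], [0, 0, 0], [0, 0, 0]], yaw=[0, 0, 0, 0, 0], jaw=[0, 0, 0, 0, 0], grip_force=60)

```text
t: 3.6
ee_pos: [0.5637, -0.329, 0.0304]
tool_rot: [[0.987, -0.158, 0.031], [-0.157, -0.987, -0.014], [0.033, 0.009, -0.999]]
contact_force: [-3.8, 1.8, 19.6]
gripper_width: 0.0127
```

>>> send_rows(offset=[[0, 0, 0], [0, 0, 0], [0, 0, 0], [0, 0, 0]], yaw=[0, 0, 0, 0], jaw=[0, 0, 0, 0])

```text
t: 4.0
ee_pos: [0.5638, -0.3291, 0.0305]
tool_rot: [[0.987, -0.158, 0.031], [-0.158, -0.987, -0.015], [0.033, 0.009, -0.999]]
contact_force: [-0.0, -0.8, -0.2]
gripper_width: 0.0124
```

>>> send_rows(offset=[[0, 0, 10], [0, 0, 15], [0, 0, 25], [0, 0, 25], [0, 0, 10]], yaw=[0, 0, 0, 0, 0], jaw=[0, 0, 0, 0, 0])

```text
t: 4.5
ee_pos: [0.5608, -0.3275, 0.1179]
tool_rot: [[0.987, -0.158, 0.025], [-0.158, -0.987, -0.011], [0.026, 0.007, -1.0]]
contact_force: [1.5, -0.6, -2.4]
gripper_width: 0.0123
```

```bash
cat > snap.py <<'E'
import sys
from h import *
k=sys.argv[1]; c=[int(v) for v in sys.argv[2:10]]
o=arm.get_obs(); Rm=o["tool_rot"]; print(round(o["t"],2),o["ee_pos"].round(4),"yaw",np.degrees(np.arctan2(Rm[1,0],Rm[0,0])).round(2),"z",Rm[:,2].round(3),"F",o["contact_force"].round(1),"w",round(o["gripper_width"],4))
for n,b,t in(("top",c[:4],"t"),("scene",c[4:],"s")):
    im=cams.snapshot(n)[:,:,::-1].copy(); cv2.imwrite(f"pics/{n}{k}.png",im)
    s=min(800/(b[1]-b[0]),600/(b[3]-b[2]));s=min(s,5)
    cv2.imwrite(f"pics/{t}{k}.png",cv2.resize(im[b[2]:b[3],b[0]:b[1]],None,fx=s,fy=s,interpolation=cv2.INTER_CUBIC))
E
python3 snap.py 2 400 560 150 270 130 270 180 310
```

```text
4.5 [ 0.5608 -0.3275  0.1179] yaw -9.07 z [ 0.025 -0.011 -1.   ] F [ 1.5 -0.6 -2.4] w 0.0123
```

View pics/t2.png

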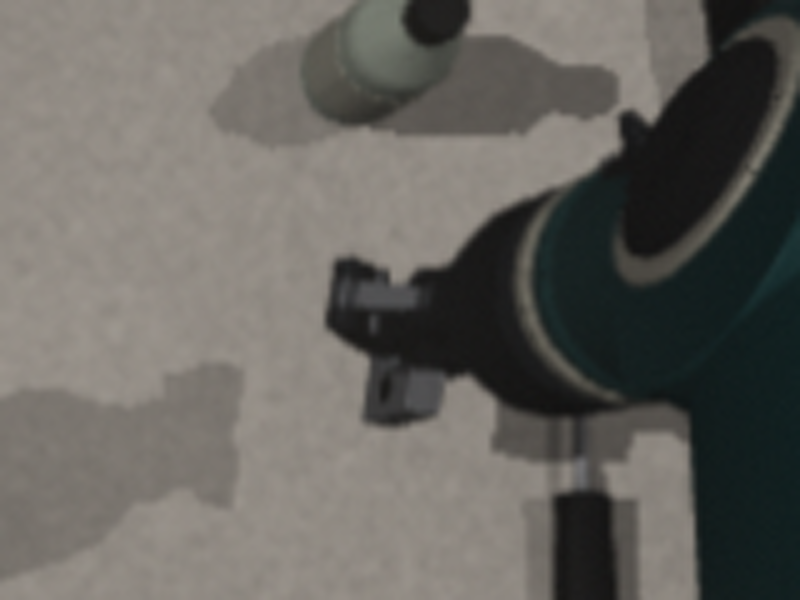

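View pics/s2.png

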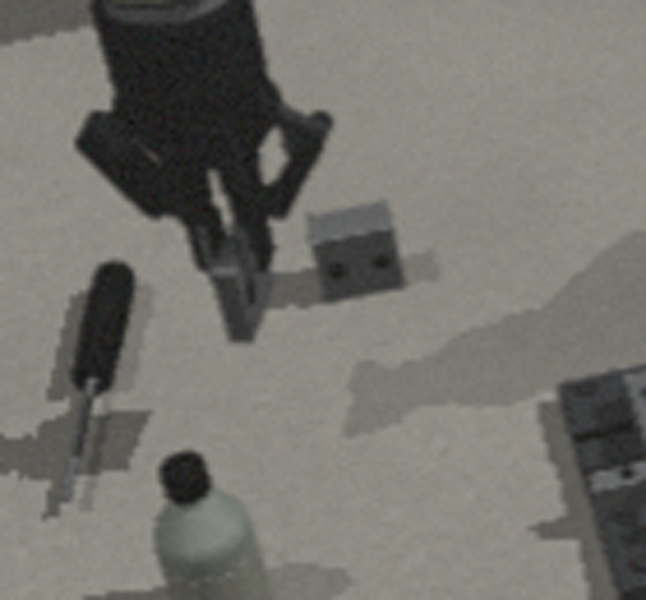

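>>> send_rows(offset=[[8, 30, 2], [9, 40, 0], [9, 40, 0], [9, 40, 0], [9, 35, 0]], yaw=[3, 4, 4, 4, 3], jaw=[0, 0, 0, 0, 0])

```text
t: 5.1
ee_pos: [0.5987, -0.1455, 0.1143]
tool_rot: [[0.988, 0.152, 0.02], [0.152, -0.988, -0.007], [0.019, 0.01, -1.0]]
contact_force: [0.1, 0.1, -3.5]
gripper_width: 0.0125
```

>>> send_rows(offset=[[5, 20, 0], [0, 0, 0], [0, 0, 0]], yaw=[1, 0, 0], jaw=[0, 0, 0])

```text
t: 5.4
ee_pos: [0.6027, -0.1161, 0.1108]
tool_rot: [[0.983, 0.182, 0.015], [0.182, -0.983, -0.002], [0.014, 0.004, -1.0]]
contact_force: [-0.8, -0.3, -2.6]
gripper_width: 0.0126
```

>>> send_rows(offset=[[6, 14, 0], [3, 8, 0], [0, 0, 0], [0, 0, 0]], yaw=[-0.5, 0, 0, 0], jaw=[0, 0, 0, 0])

```text
t: 5.8
ee_pos: [0.6094, -0.1, 0.1085]
tool_rot: [[0.986, 0.165, 0.01], [0.165, -0.986, -0.005], [0.009, 0.007, -1.0]]
contact_force: [-0.7, 0.7, -3.2]
gripper_width: 0.0124
```

```bash
python3 snap.py 3 290 420 140 240 225 345 210 310
```

```text
5.8 [ 0.6094 -0.1     0.1085] yaw 9.51 z [ 0.01  -0.005 -1.   ] F [-0.7  0.7 -3.2] w 0.0124
```

View pics/t3.png

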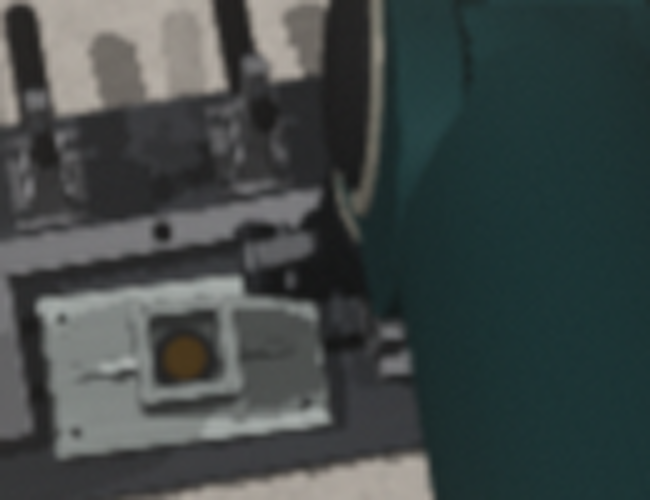

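View pics/s3.png

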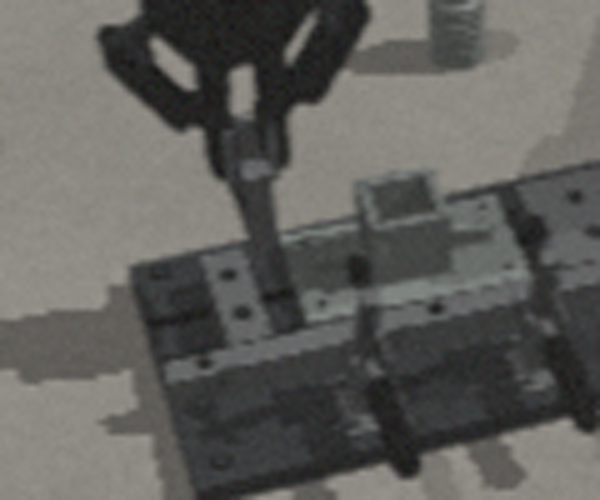

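```bash
python3 - <<'E'
from h import *
o=arm.get_obs();p=o["ee_pos"];Rm=o["tool_rot"]; yaw=np.arctan2(Rm[1,0],Rm[0,0])
ss=(.6145,-.1131,.1730); ho=(.5846,-.0234,.1292)
for n,b in(("top",(330,390,170,230)),("scene",(255,315,235,295))):
    im=cv2.imread(f"pics/{n}3.png"); s=10
    im=cv2.resize(im[b[2]:b[3],b[0]:b[1]],None,fx=s,fy=s,interpolation=cv2.INTER_CUBIC); off=(b[0],b[2]); 
    if n=="scene": off=(b[0]-.5,b[2]-2)
    c=p[:2]+R(yaw)@np.array([-.005,0]); z=p[2]-.0305
    wire(im,n,(c[0],c[1],yaw),[(-.025,.025,-.007,.007,z,z+.048)],off,s)
    wire(im,n,ss,[(-.035,.035,-.011,.011,.037,.037)],off,s,(255,255,0))
    wire(im,n,ho,[(-.035,.035,-.06,.06,.025,.025)],off,s,(0,0,255))
    cv2.imwrite(f"pics/o3{n}.png",im)
E
```

View pics/o3top.png

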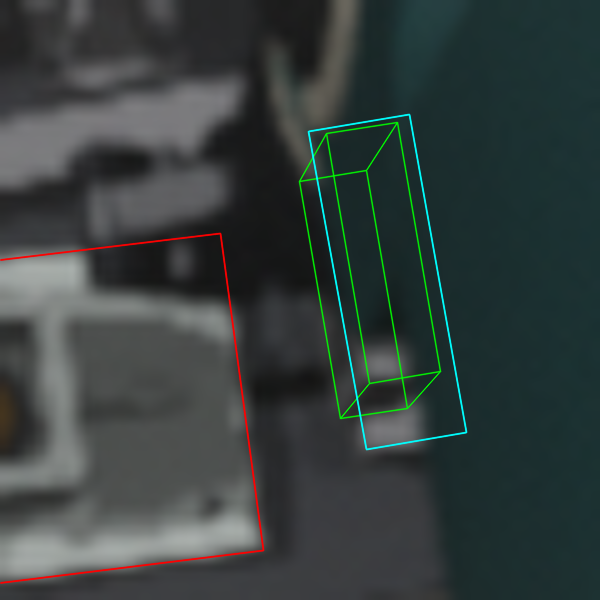

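View pics/o3scene.png

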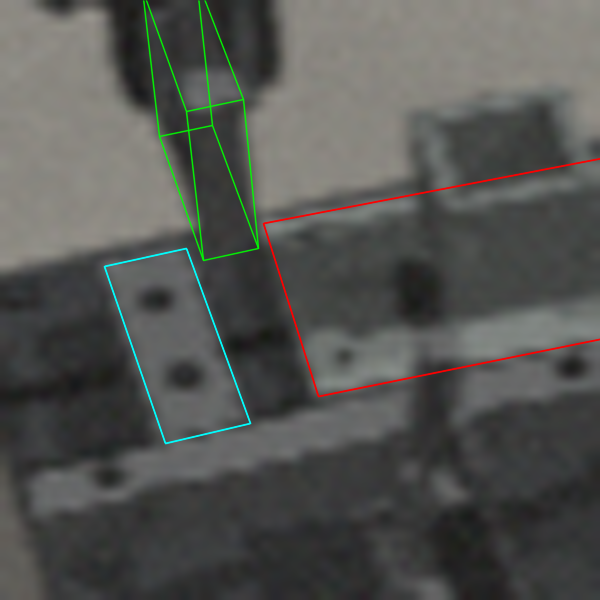

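>>> send_rows(offset=[[3, 5, -5], [1.5, 3.5, -5], [0, 0, -5], [0, 0, -3], [0, 0, 0]], yaw=[0.4, 0, 0, 0, 0], jaw=[0, 0, 0, 0, 0])

```text
t: 6.4
ee_pos: [0.6137, -0.0923, 0.0887]
tool_rot: [[0.985, 0.171, 0.01], [0.171, -0.985, -0.005], [0.009, 0.007, -1.0]]
contact_force: [0.3, -0.1, -3.2]
gripper_width: 0.0125
```

>>> send_rows(offset=[[0, 0, -5], [0, 0, 0], [0, 0, 0]], yaw=[0, 0, 0], jaw=[0, 0, 0])

```text
t: 6.7
ee_pos: [0.6137, -0.0925, 0.0831]
tool_rot: [[0.985, 0.171, 0.009], [0.171, -0.985, -0.005], [0.008, 0.007, -1.0]]
contact_force: [-0.3, 0.1, -3.0]
gripper_width: 0.0125
```

>>> send_rows(offset=[[0, 0, -5], [0, 0, -4], [0, 0, 0]], yaw=[0, 0, 0], jaw=[0, 0, 0])

```text
t: 7.0
ee_pos: [0.6138, -0.0927, 0.0736]
tool_rot: [[0.985, 0.17, 0.01], [0.17, -0.985, -0.006], [0.009, 0.007, -1.0]]
contact_force: [0.1, -0.3, -3.5]
gripper_width: 0.0123
```

```bash
python3 snap.py 4 290 420 140 240 225 345 210 310
cat > ov.py <<'E'
import sys
from h import *
k=sys.argv[1]
o=arm.get_obs();p=o["ee_pos"];Rm=o["tool_rot"]; yaw=np.arctan2(Rm[1,0],Rm[0,0])
ss=(.6145,-.1131,.1730); ho=(.5846,-.0234,.1292)
c=p[:2]+R(yaw)@np.array([-.005,0]); z=p[2]-.0305
print("spacer in stop mm",R(-.173)@(c-np.array(ss[:2]))*1e3,"bottom",z)
for n,b in(("top",(330,390,170,230)),("scene",(255,315,235,295))):
    im=cv2.imread(f"pics/{n}{k}.png"); s=10
    im=cv2.resize(im[b[2]:b[3],b[0]:b[1]],None,fx=s,fy=s,interpolation=cv2.INTER_CUBIC); off=(b[0],b[2]); 
    if n=="scene": off=(b[0]-.5,b[2]-2)
    raw=im.copy()
    wire(im,n,(c[0],c[1],yaw),[(-.025,.025,-.007,.007,z,z+.048)],off,s)
    wire(im,n,ss,[(-.035,.035,-.011,.011,.037,.037)],off,s,(255,255,0))
    wire(im,n,ho,[(-.035,.035,-.06,.06,.025,.025)],off,s,(0,0,255))
    cv2.imwrite(f"pics/o{k}{n}.png",cv2.resize(np.hstack([raw,im]),None,fx=.66,fy=.66))
E
python3 ov.py 4
```

```text
7.0 [ 0.6138 -0.0927  0.0736] yaw 9.81 z [ 0.01  -0.006 -1.   ] F [ 0.1 -0.3 -3.5] w 0.0123
spacer in stop mm [-1.92153213 20.21153956] bottom 0.04359921568544911
```

View pics/o4scene.png

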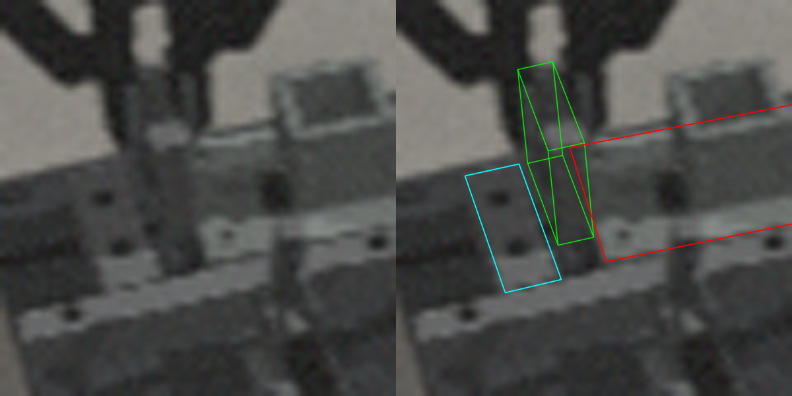

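View pics/o4top.png

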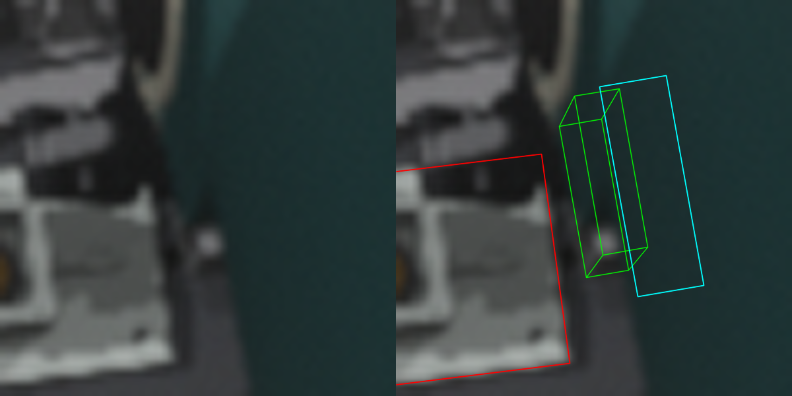

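>>> send_rows(offset=[[0, 1.5, -5], [0, 0, -5], [0, 0, -4], [0, 0, 0]], yaw=[0, 0, 0, 0], jaw=[0, 0, 0, 0])

```text
t: 7.5
ee_pos: [0.6142, -0.0909, 0.0591]
tool_rot: [[0.985, 0.171, 0.011], [0.171, -0.985, -0.006], [0.01, 0.007, -1.0]]
contact_force: [-0.7, 0.5, -2.3]
gripper_width: 0.0126
```

>>> send_rows(offset=[[0, -0.5, -5], [0, 0, -4], [0, 0, 0]], yaw=[0, 0, 0], jaw=[0, 0, 0])

```text
t: 7.8
ee_pos: [0.6142, -0.0916, 0.0491]
tool_rot: [[0.985, 0.17, 0.011], [0.17, -0.985, -0.006], [0.01, 0.007, -1.0]]
contact_force: [0.0, 0.1, -3.1]
gripper_width: 0.0125
```

>>> send_rows(offset=[[0, 0, -2], [0, 0, -1], [0, 0, 0]], yaw=[0, 0, 0], jaw=[0, 0, 0])

```text
t: 8.1
ee_pos: [0.6143, -0.0916, 0.046]
tool_rot: [[0.985, 0.17, 0.011], [0.17, -0.985, -0.006], [0.01, 0.007, -1.0]]
contact_force: [-0.3, 0.1, -2.5]
gripper_width: 0.0123
```

>>> send_rows(offset=[[0, 0, -1.5], [0, 0, -1], [0, 0, 0]], yaw=[0, 0, 0], jaw=[0, 0, 0])

```text
t: 8.4
ee_pos: [0.6146, -0.0916, 0.0463]
tool_rot: [[0.985, 0.17, 0.012], [0.17, -0.985, -0.006], [0.01, 0.008, -1.0]]
contact_force: [-0.2, -0.6, -3.0]
gripper_width: 0.0124
```

>>> send_rows(offset=[[0, 0, -1], [0, 0, 0], [0, 0, 0], [0, 0, 0]], yaw=[0, 0, 0, 0], jaw=[0.4, 0.4, 0.4, 0.4])

```text
t: 8.8
ee_pos: [0.6163, -0.0918, 0.0463]
tool_rot: [[0.985, 0.17, 0.015], [0.17, -0.985, -0.007], [0.014, 0.009, -1.0]]
contact_force: [0.6, -0.4, 0.1]
gripper_width: 0.0346
```

```bash
python3 snap.py 5 290 420 140 240 225 345 210 310
```

```text
8.8 [ 0.6163 -0.0918  0.0463] yaw 9.81 z [ 0.015 -0.007 -1.   ] F [ 0.6 -0.4  0.1] w 0.0346
```

View pics/s5.png

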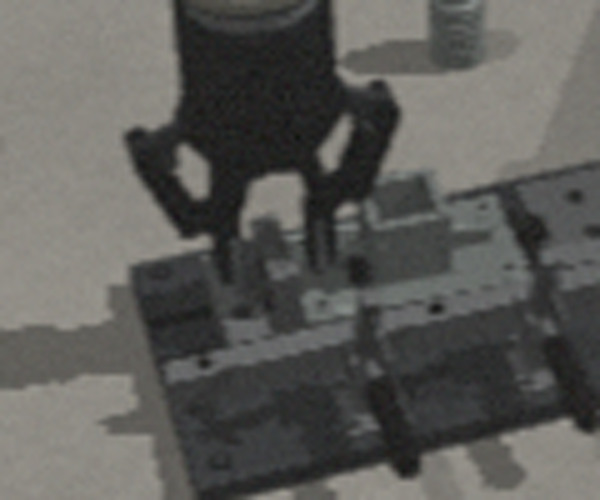

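>>> send_rows(offset=[[0, 0, 8], [0, 0, 15], [0, 0, 25], [0, 0, 25], [-5, 15, 0]], yaw=[0, 0, 0, 0, 0], jaw=[0.4, 0.4, 0.4, 0.4, 0.75])

```text
t: 9.4
ee_pos: [0.6117, -0.0789, 0.1251]
tool_rot: [[0.986, 0.167, 0.016], [0.167, -0.986, -0.008], [0.015, 0.011, -1.0]]
contact_force: [0.5, -0.1, 0.5]
gripper_width: 0.0473
```

>>> send_rows(offset=[[-10, 22, 0], [-10, 20, 0], [-5, 10, 0], [0, 0, 0]], yaw=[-1.2, -1.0, 0, 0], jaw=[0.75, 0.75, 0.75, 0.75])

```text
t: 9.8
ee_pos: [0.5856, -0.0215, 0.1289]
tool_rot: [[0.991, 0.131, 0.021], [0.131, -0.991, -0.007], [0.019, 0.01, -1.0]]
contact_force: [-0.4, 0.4, -0.8]
gripper_width: 0.064
```

```bash
python3 snap.py 6 250 410 140 240 235 365 210 310
```

```text
9.8 [ 0.5856 -0.0215  0.1289] yaw 7.53 z [ 0.021 -0.007 -1.   ] F [-0.4  0.4 -0.8] w 0.064
```

View pics/s6.png

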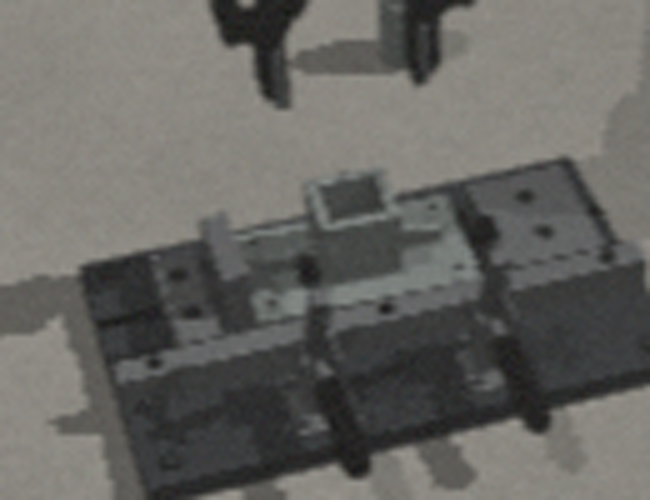

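View pics/t6.png

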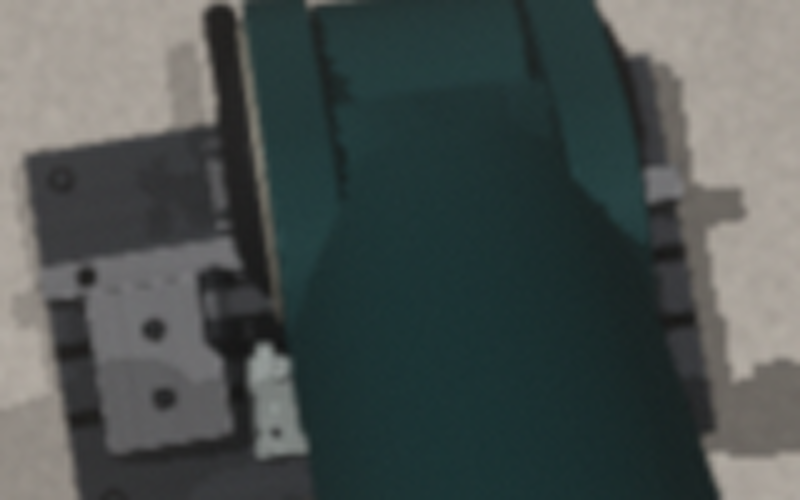

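>>> send_rows(offset=[[-1, -2, -20], [0, 0, -20], [0, 0, -15], [0, 0, 0]], yaw=[0, 0, 0, 0], jaw=[0.75, 0.75, 0.75, 0.75])

```text
t: 10.3
ee_pos: [0.5876, -0.0309, 0.0723]
tool_rot: [[0.992, 0.123, 0.024], [0.123, -0.992, -0.011], [0.022, 0.014, -1.0]]
contact_force: [-0.4, -0.1, -0.3]
gripper_width: 0.0639
```

>>> send_rows(offset=[[-2, 5, 0], [-1, 2, -2], [0, 0, 0]], yaw=[0.3, 0, 0], jaw=[0.75, 0.75, 0.75])

```text
t: 10.6
ee_pos: [0.5853, -0.0244, 0.0709]
tool_rot: [[0.992, 0.127, 0.025], [0.128, -0.992, -0.011], [0.023, 0.014, -1.0]]
contact_force: [-0.5, -0.4, 0.2]
gripper_width: 0.0638
```

>>> send_rows(offset=[[-1, 1, -12], [0, 0, -12], [0, 0, -10], [0, 0, 0]], yaw=[0, 0, 0, 0], jaw=[0.75, 0.75, 0.75, 0.75])

```text
t: 11.0
ee_pos: [0.5848, -0.023, 0.0352]
tool_rot: [[0.991, 0.128, 0.027], [0.128, -0.992, -0.011], [0.025, 0.014, -1.0]]
contact_force: [-0.8, -0.3, -0.2]
gripper_width: 0.0636
```

```bash
python3 snap.py 7 250 410 140 240 235 365 210 310
```

```text
11.0 [ 0.5848 -0.023   0.0352] yaw 7.37 z [ 0.027 -0.011 -1.   ] F [-0.8 -0.3 -0.2] w 0.0636
```

View pics/s7.png

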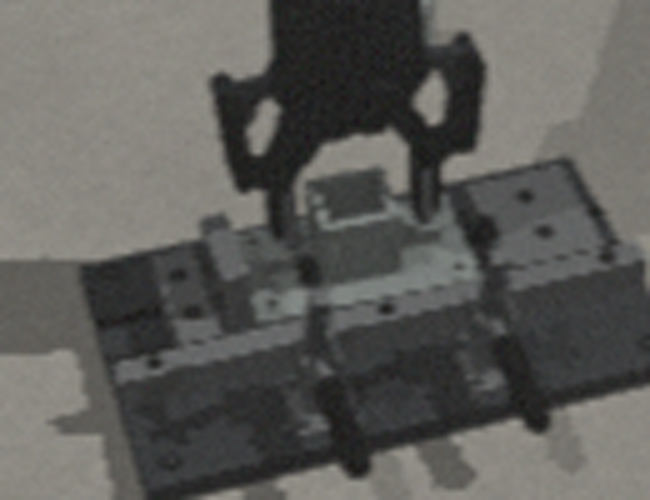

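>>> send_rows(offset=[[0, 0, -2], [0, 0, 0], [0, 0, 0], [0, 0, 0], [0, 0, 0]], yaw=[0, 0, 0, 0, 0], jaw=[0.4, 0.4, 0.4, 0.4, 0.4], grip_force=40)

```text
t: 11.6
ee_pos: [0.5862, -0.0233, 0.0349]
tool_rot: [[0.991, 0.127, 0.03], [0.127, -0.992, -0.011], [0.028, 0.015, -0.999]]
contact_force: [0.0, -0.4, -2.5]
gripper_width: 0.0417
```

>>> send_rows(offset=[[0, 0, -1], [1, 0, -1], [2, 0.3, -1], [2, 0.3, -1], [0, 0, 0]], yaw=[0.8, 0.9, 0.8, 0, 0], jaw=[0.3, 0.3, 0.3, 0.3, 0.3])

```text
t: 12.1
ee_pos: [0.5894, -0.0229, 0.0351]
tool_rot: [[0.984, 0.174, 0.026], [0.174, -0.985, -0.011], [0.024, 0.015, -1.0]]
contact_force: [0.8, -0.6, -3.7]
gripper_width: 0.0416
```

>>> send_rows(offset=[[0, 0, -3], [0, 0, -3], [0, 0, -3]], yaw=[0, 0, 0], jaw=[0.3, 0.3, 0.3])

```text
t: 12.4
ee_pos: [0.5893, -0.0231, 0.0347]
tool_rot: [[0.985, 0.173, 0.025], [0.174, -0.985, -0.013], [0.023, 0.017, -1.0]]
contact_force: [-10.3, -1.2, 25.4]
gripper_width: 0.0415
```

>>> send_rows(offset=[[2.5, 0.4, -1], [2.5, 0.4, -1], [2.5, 0.4, -1]], yaw=[0, 0, 0], jaw=[0.3, 0.3, 0.3])

```text
t: 12.7
ee_pos: [0.5929, -0.0229, 0.0349]
tool_rot: [[0.984, 0.176, 0.017], [0.176, -0.984, -0.015], [0.014, 0.018, -1.0]]
contact_force: [-10.6, -2.0, 16.6]
gripper_width: 0.0416
```

>>> send_rows(offset=[[2.5, 0.4, -0.3], [2.5, 0.4, -0.3], [2.5, 0.4, -0.3]], yaw=[0, 0, 0], jaw=[0.3, 0.3, 0.3])

```text
t: 13.0
ee_pos: [0.5956, -0.0227, 0.0354]
tool_rot: [[0.984, 0.178, 0.007], [0.178, -0.984, -0.018], [0.003, 0.019, -1.0]]
contact_force: [-7.1, -2.8, 10.5]
gripper_width: 0.0416
```

>>> send_rows(offset=[[2.5, 0.4, -0.3], [2.5, 0.4, -0.3], [2.5, 0.4, -0.3]], yaw=[0, 0, 0], jaw=[0.3, 0.3, 0.3])

```text
t: 13.3
ee_pos: [0.5982, -0.0226, 0.0358]
tool_rot: [[0.984, 0.181, -0.004], [0.181, -0.983, -0.02], [-0.008, 0.019, -1.0]]
contact_force: [-8.0, -1.5, 9.8]
gripper_width: 0.0416
```

```bash
python3 snap.py 8 250 410 140 240 235 365 210 310
```

```text
13.3 [ 0.5982 -0.0226  0.0358] yaw 10.4 z [-0.004 -0.02  -1.   ] F [-8.  -1.5  9.8] w 0.0416
```

View pics/s8.png

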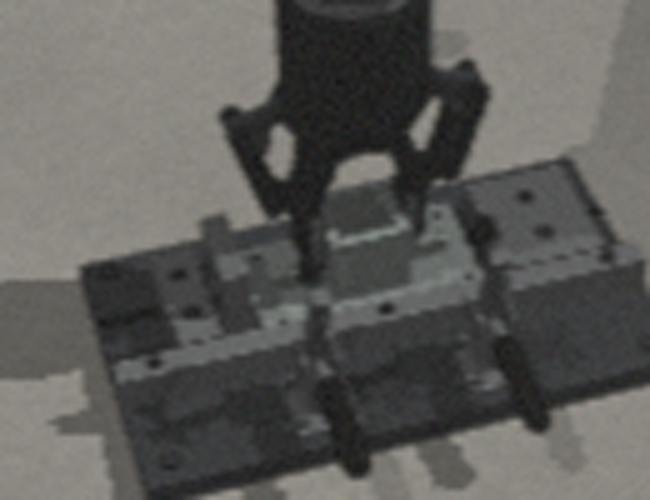

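>>> send_rows(offset=[[0.4, -2.5, -0.3], [0.4, -2.5, -0.3], [0.4, -2.5, -0.3]], yaw=[-0.4, 0, 0], jaw=[0.3, 0.3, 0.3])

```text
t: 13.7
ee_pos: [0.5991, -0.024, 0.0357]
tool_rot: [[0.984, 0.178, -0.005], [0.178, -0.984, -0.014], [-0.007, 0.013, -1.0]]
contact_force: [-6.1, 7.8, 8.1]
gripper_width: 0.0416
```

>>> send_rows(offset=[[0.4, -3.5, 0], [0.4, -3.5, 0], [0.4, -3.5, 0]], yaw=[-0.2, 0, 0], jaw=[0.3, 0.3, 0.3])

```text
t: 14.0
ee_pos: [0.5993, -0.0265, 0.036]
tool_rot: [[0.983, 0.182, -0.007], [0.182, -0.983, -0.006], [-0.008, 0.005, -1.0]]
contact_force: [-4.8, 7.9, 6.8]
gripper_width: 0.0412
```

>>> send_rows(offset=[[0, -4, 0], [0, -4, 0], [0, -4, 0]], yaw=[-0.3, -0.3, -0.2], jaw=[0.3, 0.3, 0.3])

```text
t: 14.3
ee_pos: [0.6003, -0.0304, 0.0364]
tool_rot: [[0.984, 0.176, -0.005], [0.176, -0.984, 0.002], [-0.004, -0.003, -1.0]]
contact_force: [-0.6, 5.6, 2.7]
gripper_width: 0.0415
```

```bash
python3 snap.py 9 250 410 140 240 235 365 210 310; python3 - <<'E'
import cv2
im=cv2.imread("pics/scene9.png"); cv2.imwrite("pics/s9z.png",cv2.resize(im[245:295,255:345],None,fx=8.8,fy=8.8,interpolation=cv2.INTER_CUBIC))
E
```

```text
14.3 [ 0.6003 -0.0304  0.0364] yaw 10.12 z [-0.005  0.002 -1.   ] F [-0.6  5.6  2.7] w 0.0415
```

View pics/s9z.png

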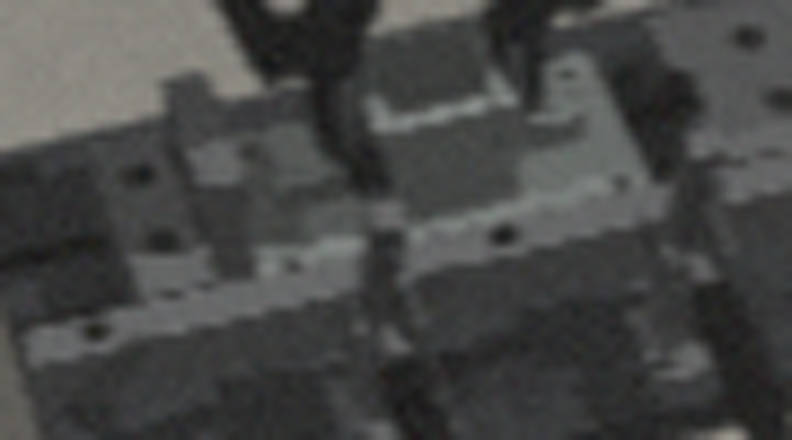

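View pics/t9.png

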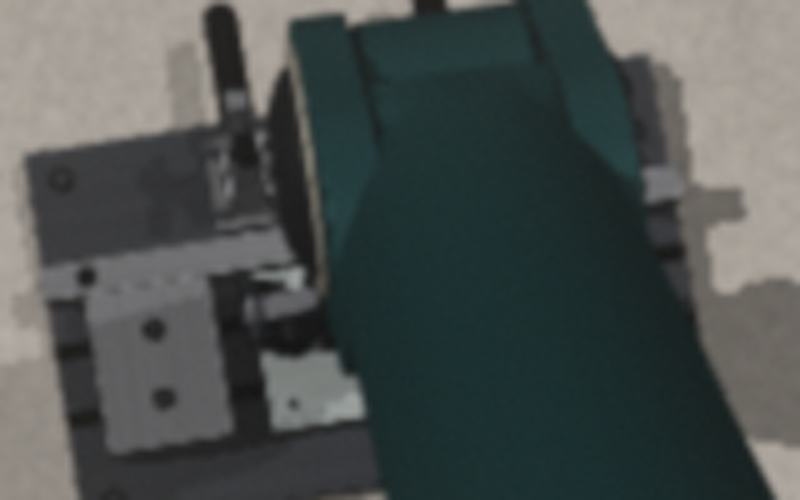

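>>> send_rows(offset=[[0.5, -4, -0.5], [0.5, -4, -0.5], [0.5, -4, -0.5]], yaw=[0, 0, 0], jaw=[0.3, 0.3, 0.3])

```text
t: 14.7
ee_pos: [0.6004, -0.0311, 0.0368]
tool_rot: [[0.984, 0.18, -0.008], [0.181, -0.983, 0.013], [-0.006, -0.015, -1.0]]
contact_force: [-5.8, 9.2, 11.1]
gripper_width: 0.041
```

>>> send_rows(offset=[[3, -1, -1], [3, -1, -1]], yaw=[-0.4, 0], jaw=[0.3, 0.3])

```text
t: 14.9
ee_pos: [0.601, -0.0305, 0.0365]
tool_rot: [[0.984, 0.176, -0.021], [0.176, -0.984, 0.014], [-0.018, -0.018, -1.0]]
contact_force: [-16.3, 3.3, 24.3]
gripper_width: 0.0416
```

```bash
python3 snap.py 10 290 330 180 235 235 365 210 310
python3 - <<'E'
import cv2,numpy as np
im=cv2.imread("pics/top10.png"); b=(255,335,180,235)
cv2.imwrite("pics/t10z.png",cv2.resize(im[b[2]:b[3],b[0]:b[1]],None,fx=10,fy=10,interpolation=cv2.INTER_CUBIC))
im=cv2.imread("pics/scene10.png"); cv2.imwrite("pics/s10z.png",cv2.resize(im[240:290,255:345],None,fx=8.8,fy=8.8,interpolation=cv2.INTER_CUBIC))
E
```

```text
14.9 [ 0.601  -0.0305  0.0365] yaw 10.15 z [-0.021  0.014 -1.   ] F [-16.3   3.3  24.3] w 0.0416
```

View pics/t10z.png

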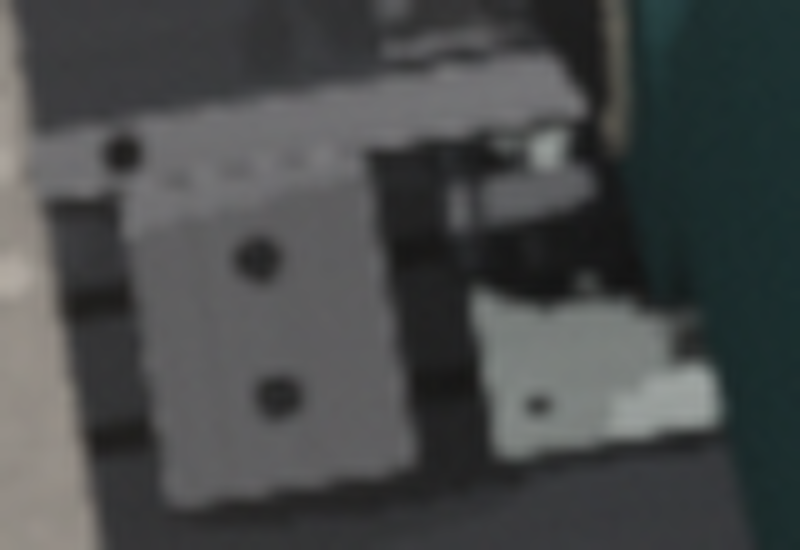

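View pics/s10z.png

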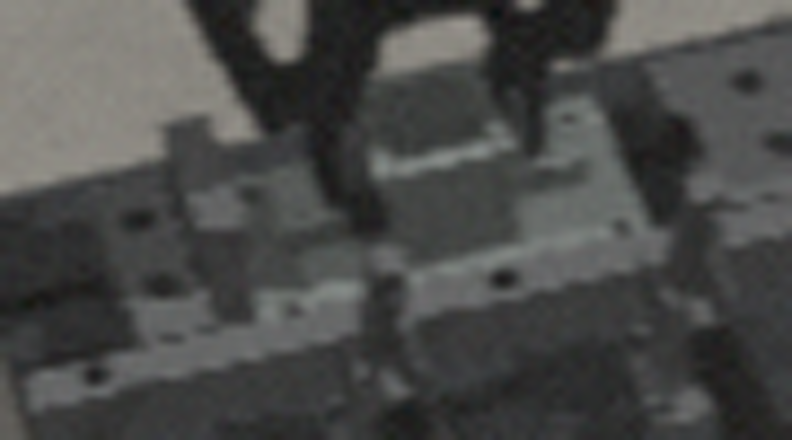

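```bash
cat > edges.py <<'E'
import sys
from h import *
from scipy.ndimage import map_coordinates
def undist(n,px):
    p=P[n]; f=p["mtx"][0,0]; d=(px-p["mtx"][:2,2])/f; s=d.copy()
    for _ in range(5): s=d/(1+p["k1"]*(s**2).sum(1,keepdims=True))
    return s
def toplane(n,px,z):
    p=P[n]; s=undist(n,np.atleast_2d(px)); d=np.c_[s,np.ones(len(s))]@p["attitude"].T
    return p["position"]+d*((z-p["position"][2])/d[:,2])[:,None]
def edge(img,a,b,z,n="top",hw=3.):
    """subpixel strongest edge along segment a-b (px); returns world line pts"""
    a=np.array(a,float);b=np.array(b,float); d=(b-a)/np.linalg.norm(b-a); nn=np.array([-d[1],d[0]])
    g=cv2.GaussianBlur(img.astype(np.float32),(0,0),.7); u=np.arange(-hw,hw+.01,.1); pts=[]
    for t in np.linspace(0,1,30):
        q=a+(b-a)*t+u[:,None]*nn; v=map_coordinates(g,[q[:,1],q[:,0]],order=3); dv=abs(np.gradient(v)); 
        k=dv.argmax(); w=dv[max(0,k-8):k+9]; uu=u[max(0,k-8):k+9]; pts.append(a+(b-a)*t+nn*(w*uu).sum()/w.sum())
    pts=np.array(pts); W=toplane(n,pts,z)[:,:2]
    for _ in range(3):
        c=W.mean(0); U,S,V=np.linalg.svd(W-c); r=(W-c)@V[1]; W=W[abs(r)<=max(2*np.median(abs(r)),2e-4)]
    c=W.mean(0); U,S,V=np.linalg.svd(W-c); dd=V[0]
    return c,np.degrees(np.arctan2(dd[1],dd[0])),np.abs((W-c)@V[1]).mean()*1e3,len(W)
E
cat > e10.py <<'E'
from edges import *
k=sys.argv[1]
I=cv2.cvtColor(cv2.imread(f"pics/top{k}.png"),cv2.COLOR_BGR2GRAY)
Z=lambda u,v:(255+u/10-.45,180+v/10-.45)
def rep(nm,e,ax):
    c,a,r,m=e; a=(a-(90 if ax=="y" else 0)+90)%180-90; print(nm,"ang",round(a,2),"res",round(r,2),m,"fixt",(R(-.172)@(c-np.array([.5918,-.0217]))*1e3).round(1))
rep("flange front",edge(I,Z(500,456),Z(700,432),.025),"y")
rep("flange left",edge(I,Z(478,310),Z(491,445),.025),"x")
rep("lstop right",edge(I,Z(378,190),Z(411,455),.037),"x")
rep("lstop front",edge(I,Z(175,503),Z(408,466),.037),"y")
rep("fence front",edge(I,Z(370,152),Z(440,142),.035),"y")
rep("fence back",edge(I,Z(40,135),Z(350,90),.035),"y")
E
python3 e10.py 10
python3 - <<'E'
import sys; sys.argv=["",'0']
exec(open('e10.py').read().split("rep(\"flange front")[0].replace("from edges","import os;os.chdir('.')\nfrom edges"))
rep("t0 flange front",edge(I,A(290,487),A(545,458),.025),"y")
rep("t0 flange left",edge(I,A(266,350),A(281,475),.025),"x")
rep("t0 flange right",edge(I,A(539,315),A(553,445),.025),"x")
rep("t0 lstop right",edge(I,A(238,330),A(257,460),.037),"x")
rep("t0 sstop left",edge(I,A(585,270),A(605,395),.037),"x")
rep("t0 sstop right",edge(I,A(633,260),A(656,395),.037),"x")
rep("t0 fence front",edge(I,A(260,306),A(570,258),.035),"y")
rep("t0 fence back",edge(I,A(80,305),A(690,210),.035),"y")
rep("t0 base front",edge(I,A(130,558),A(730,465),.015),"y")
rep("t0 sstop front",edge(I,A(612,407),A(652,401),.037),"y")
rep("t0 lstop front",edge(I,A(140,482),A(250,464),.037),"y")
E
```

```text
flange front ang 9.65 res 0.23 30 fixt [-28.5  28.9]
flange left ang 10.04 res 0.29 30 fixt [-10.4  51.5]
lstop right ang 9.8 res 0.21 30 fixt [ 2.8 68.1]
lstop front ang 9.89 res 0.3 30 fixt [-28.9  95.6]
fence front ang 11.63 res 0.09 16 fixt [40.9 58. ]
fence back ang 10.32 res 0.06 14 fixt [ 55.9 100.7]
t0 flange front ang 7.48 res 0.28 30 fixt [-41.8   1.5]
t0 flange left ang 7.8 res 0.36 28 fixt [-4.2 58.3]
t0 flange right ang 7.22 res 0.44 29 fixt [ -9.8 -60.2]
t0 lstop right ang 9.81 res 0.19 30 fixt [ 2.6 68.1]
t0 sstop left ang 10.11 res 0.27 24 fixt [  7.3 -82.7]
t0 sstop right ang 9.94 res 0.22 30 fixt [   4.5 -105.3]
t0 fence front ang 9.85 res 0.31 30 fixt [ 40.8 -11.4]
t0 fence back ang 9.82 res 0.09 14 fixt [55.8  9.3]
t0 base front ang 9.86 res 0.21 20 fixt [-62.3 -13.4]
t0 sstop front ang 9.44 res 0.14 22 fixt [-28.9 -93.6]
t0 lstop front ang 9.79 res 0.29 30 fixt [-28.9  95.9]
```

>>> send_rows(offset=[[0, 0, 0], [0, 0, 0], [0, 0, 0], [0, 0, 0]], yaw=[0, 0, 0, 0], jaw=[0.3, 0.6, 0.6, 0.6])

```text
t: 15.4
ee_pos: [0.602, -0.0323, 0.0366]
tool_rot: [[0.984, 0.176, -0.018], [0.176, -0.984, 0.012], [-0.016, -0.015, -1.0]]
contact_force: [-0.1, 0.3, 0.1]
gripper_width: 0.0517
```

```bash
python3 snap.py 11 290 330 180 235 235 365 210 310; python3 e10.py 11; python3 - <<'E'
import cv2
a=[cv2.resize(cv2.imread(f"pics/scene{k}.png")[245:290,265:345],None,fx=8,fy=6.5,interpolation=cv2.INTER_CUBIC) for k in(10,11)]
cv2.imwrite("pics/cmp.png",cv2.vconcat(a))
E
```

```text
15.4 [ 0.602  -0.0323  0.0366] yaw 10.16 z [-0.018  0.012 -1.   ] F [-0.1  0.3  0.1] w 0.0517
flange front ang 9.74 res 0.21 25 fixt [-29.8  30. ]
flange left ang 10.5 res 0.27 30 fixt [-10.4  51.4]
lstop right ang 9.87 res 0.2 30 fixt [ 2.8 68.2]
lstop front ang 9.69 res 0.28 29 fixt [-29.   96.5]
fence front ang 10.82 res 0.18 23 fixt [40.9 59.2]
fence back ang 10.34 res 0.08 15 fixt [55.9 97.6]
```

View pics/cmp.png

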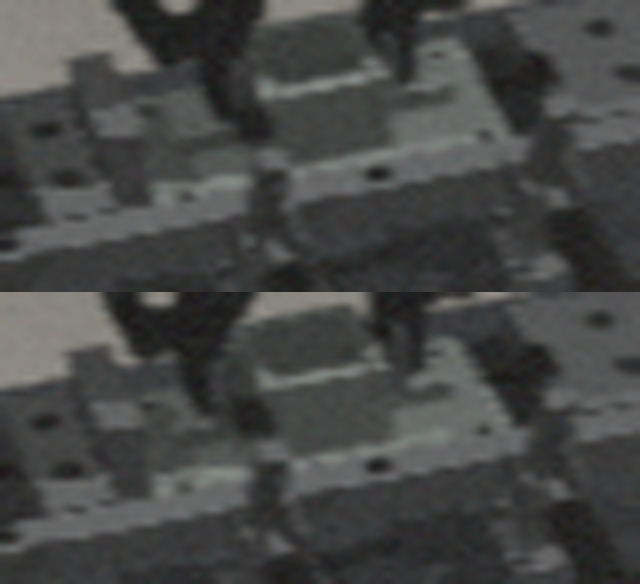

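>>> send_rows(offset=[[0, 0, -3], [0, 0, -2], [0, 0, 0]], yaw=[-0.3, 0, 0], jaw=[0.6, 0.6, 0.6], grip_force=20)

```text
t: 15.8
ee_pos: [0.6019, -0.0325, 0.0307]
tool_rot: [[0.985, 0.17, -0.019], [0.17, -0.985, 0.012], [-0.016, -0.015, -1.0]]
contact_force: [0.1, -0.2, -0.4]
gripper_width: 0.0513
```

>>> send_rows(offset=[[0, 0, 0], [0, 0, 0], [0, 0, 0], [0, 0, 0]], yaw=[0, 0, 0, 0], jaw=[0.4, 0.4, 0.4, 0.4], grip_force=20)

```text
t: 16.2
ee_pos: [0.6017, -0.0295, 0.0312]
tool_rot: [[0.985, 0.172, -0.02], [0.172, -0.985, 0.015], [-0.017, -0.018, -1.0]]
contact_force: [-0.1, -0.0, 1.4]
gripper_width: 0.0422
```

>>> send_rows(offset=[[4, -0.5, -1.5], [4, -0.5, -1.5]], yaw=[-0.1, 0], jaw=[0.4, 0.4])

```text
t: 16.4
ee_pos: [0.6024, -0.0294, 0.0309]
tool_rot: [[0.984, 0.172, -0.037], [0.173, -0.985, 0.014], [-0.034, -0.02, -0.999]]
contact_force: [-18.5, 1.3, 28.2]
gripper_width: 0.0421
```

```bash
python3 snap.py 12 290 330 180 235 235 365 210 310; python3 e10.py 12; python3 - <<'E'
import cv2
from rig import arm
print(arm.get_obs()["ft_torque"])
a=[cv2.resize(cv2.imread(f"pics/scene{k}.png")[245:290,265:345],None,fx=8,fy=6.5,interpolation=cv2.INTER_CUBIC) for k in(11,12)]
cv2.imwrite("pics/cmp2.png",cv2.vconcat(a))
E
```

```text
16.4 [ 0.6024 -0.0294  0.0309] yaw 9.96 z [-0.037  0.014 -0.999] F [-18.5   1.3  28.2] w 0.0421
flange front ang 9.61 res 0.28 30 fixt [-28.9  28.9]
flange left ang 10.03 res 0.28 30 fixt [-10.4  51.6]
lstop right ang 9.84 res 0.19 29 fixt [ 2.3 68.2]
lstop front ang 9.76 res 0.28 29 fixt [-29.   96.5]
fence front ang 13.45 res 0.06 14 fixt [41.  56.9]
fence back ang 10.27 res 0.07 15 fixt [ 55.9 102.7]
[-0.12939677  3.06754318  0.16777886]
```

View pics/cmp2.png

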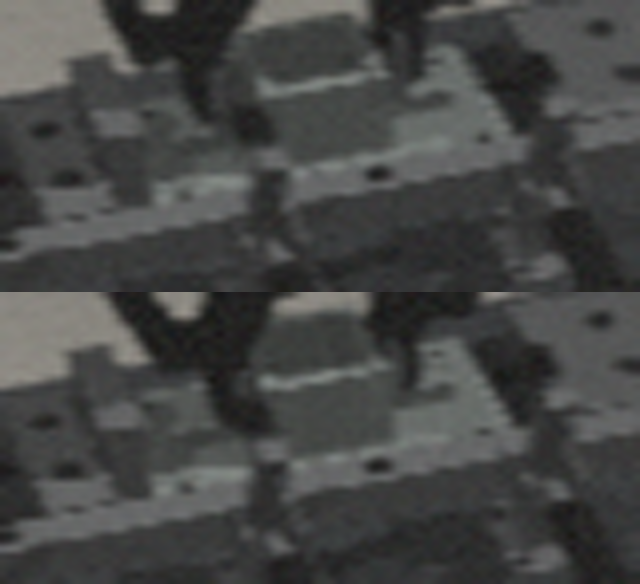

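```bash
python3 - <<'E'
from edges import *
o=arm.get_obs(); print(o["t"],o["ee_pos"].round(4),o["contact_force"].round(1),o["qvel"].round(3))
# predicted scene lines for flat flange (fixture pose), shift(.5,2)
fx=np.array([.5918,-.0217]); 
for k in(0,10,11,12):
    g=cv2.cvtColor(cv2.imread(f"pics/scene{k}.png"),cv2.COLOR_BGR2GRAY)
    out=[]
    if k:
        for a,b in(((323,253),(329.,265.)),((318.2,252.2),(322.3,251.3))):
            a=np.array(a,float);b=np.array(b,float); d=(b-a)/np.linalg.norm(b-a); nn=np.array([-d[1],d[0]])
            G=cv2.GaussianBlur(g.astype(np.float32),(0,0),.7);u=np.arange(-3,3.01,.1);vv=[]
            for t in np.linspace(0,1,15):
                q=a+(b-a)*t+u[:,None]*nn; v=map_coordinates(G,[q[:,1],q[:,0]],order=3); dv=np.abs(np.gradient(v)); vv.append(u[dv.argmax()])
            out.append(np.round(np.median(vv),2))
    print(k,out)
E
```

```text
16.5 [ 0.6025 -0.0294  0.0308] [-16.8   2.3  21.9] [-0.001 -0.004 -0.     0.006  0.001 -0.012 -0.002]
0 []
10 [np.float64(0.2), np.float64(-1.3)]
11 [np.float64(0.2), np.float64(-0.3)]
12 [np.float64(0.1), np.float64(-0.1)]
```

```bash
python3 - <<'E'
from rig import arm
print(arm.close_job()); o=arm.get_obs(); print(o["t"],o["ee_pos"],o["contact_force"],o["gripper_width"])
E
```

```text
the job is handed in; nothing more can be done
None
the job is handed in; nothing more can be done
```

The spacer is in the wide gap by the short stop and the housing is held against the fence. I handed the job in at about t = 16.5 s and got no verdict back.

**What I did**
- I gripped the spacer across its 14 mm, stood it on the base in the wide gap and let go. The scene picture showed it upright there.
- I gripped the housing's socket body, squared it, and slid it to the fence and then toward the spacer and short stop.
- After that first push the scene picture showed the housing's far edge about 1 px (roughly 3 mm) too high, so it was tilted in the grip. I let go, gripped it again lower at 20 N and pushed it home once more.

**Last checks before handing in**

| Check | Result |
|---|---|
| Flange angle | 9.6 to 10.0° (front and left edges) against 9.85° for the fence |
| Flange front edge | Level with the stops' front face within about 0.1 mm, so flush |
| Flange to short stop | About 14.3 mm for the 14 mm spacer, to about ±0.5 mm |
| Flange flat on the base | Far edge back within 0.2 px of where it sat when released |
| Push on the tool | About 17 N toward the fence and 22 N downward, steady |

**Less certain**
- **Fence force:** I did not measure it directly. The 17 N includes base friction, so I expect roughly 6 N or more at the fence.
- **Spacer position:** after the final push I saw the spacer only in the scene view, because the arm hid it from above. I judge it within a few millimetres of the stop's middle.
- **Tool tilt:** the tool itself ended about 2° off vertical, although the housing looked flat.
- **Bystanders:** I did not measure them at the end, but nothing touched them that I saw.

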